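# Tip the washed stoppers from the drain tray into the storage bin

### The arm

A 6-joint arm with a two-finger parallel gripper is mounted at the origin on a cart in front of the work surface, level with it; the furniture and walls round the work are solid. World frame = base frame: x ahead of the robot, y to its left, z up, the work surface at z = 0. Lengths are in m, angles in rad, forces in N, time in s.
With the tool pointing down it reaches from about 0.25 to 0.775 m from the base axis. Payload 8.9 kg.
Tool frame: the origin (TCP) lies at the centre of the arm's flange, where the gripper is bolted on; the fingertips stand 173 mm ahead of it and the grasp point (between the pads) lies 155 mm ahead of it; z points along the fingers, y is the line along which they close (so a half turn about z gives the same grasp; the last joint's range is limited). The gripper opens to 85 mm and grips with 20 to 120 N. Pads are 22 mm wide; open, the fingers measure 114 mm over their backs; the gripper's body (76 mm by 85 mm) begins 54 mm behind the grasp point. The pads swing forward as they close: fully open they stand 13 mm farther back than shut.
Start: joints at [-1.243, 0.291, -0.153, 1.127, 0, 1.431], TCP at [0.236, -0.469, 0.405] pointing down, gripper open.
Joint ranges: [-2.52, 2.52], [-0.91, 1.74], [-1.3, 1.37], [-1.96, 2.02], [-1.52, 1.47], [-3.14, 3.14]. Speed limits (rad/s): [2.22, 2.22, 2.79, 3.14, 3.14, 3.14].

### API

Orientations are given as [roll, pitch, yaw] about the fixed x, y, z axes, in that order (R = Rz(yaw) Ry(pitch) Rx(roll)).
In Python, from bench import readout, vision, order gives the robot as it stands.
- The arm moves only by the tool servo_tool, never from a script. Its arguments are lists of equal length, an entry for each row: "delta_pos": the shift along the tool's x, y, z in m, a list of three; "rotation": the turn, a rotation vector about the tool's x, y, z in rad, a list of three. A call has 1 to 5 rows; each row is the pose to reach, as a shift and turn from the pose commanded when the call began, along the tool's axes at that moment; what a row does not reach only later rows make up. A row lasts 1/12 s, in which the tool goes at most 41.7 mm and 7.16 degrees, less where a joint would pass 70% of its speed; a pose out of reach is approached as far as the arm can. A call with a gripper value outside its range is refused whole. "gripper" is the opening, from 0 (shut) to 1 (fully open), set as the call begins (left out, the last holds). The fingers move at their own pace and stop on an object; the grip force is fixed at half the most. Time passes only in rows, so rows that repeat a pose let the fingers close. It gives the time, the measured TCP pose, the force, the opening and the grip force at its end, in the units of the state.
- readout.read_state(): the state, without advancing time (a new reading comes with each control period).
- vision.grab_frame(name): name is "scene" or "top" or "wrist"; returns (picture, depth): 384x512x3 uint8, red, green, blue; 384x512 float32, m along the optical axis (not along the pixel's ray), 0 where there is no reading.
- vision.get_calibration(name): a dict with "fovy" (degrees; the focal length in pixels is half the picture's height over the tangent of half this angle, whatever the lens; pixels are square), "cx", "cy" (the principal point, pixels), "xyz" and "rotation" of the camera in the world. Camera axes: x right, y up, looking along -z (the intrinsics and any distortion apply to the point x, -y, -z); pixel columns grow to the right and rows downward; lengths in m; the calibration is good to about 2 mm. The wrist camera is an equidistant fisheye: a pixel r from the principal point sees the ray r / f radians off the axis. A picture is of the moment at which its call begins: read the wrist's pose just before it. get_calibration takes no time and is no camera call; for the wrist camera it gives the pose at the moment of the call.
- order.hand_in(): hands the job in; it is judged then, once.
The state is a dict: "clock": time; "joints": joint angles; "qd": joint speeds; "joint_torque": joint torques, N m; "position": TCP position; "ee_rot": TCP orientation; "contact_force": force on the tool from outside, world axes, zero at the start; "moment": the same for the moment, N m; "finger_gap": finger opening in m; "finger_force": force on a finger pad.
Only numpy, scipy, OpenCV 4.12 (cv2) and the standard library are available. Lean on these libraries where they do the work, as an engineer would, in place of code of your own. Each camera call takes 0.05 s, during which the arm holds its last target. There are 200 camera calls.

### The job

The green drain tray stands in the dark grey tub with three washed orange stoppers on it. Lift the tray out by its black bridge, keeping the stoppers on it, set it down on the bench and let go; then take it by the black handle at its rear and tip all three stoppers over its spout into the blue bin, dropping none beside it. Finally stand the empty tray level on the bench again; leave the bin and the things around where they are.

Things in the scene. Friction and masses are not known exactly. Their poses are not given: they have to be found in the camera images.
- tray: Green-coated metal drain tray, 0.22 kg. Origin: centre of the underside below the bridge; x to the spout, z up. Floor 3 thick, x = -80 to +60; channel 52 wide between side walls 20 high (58 wide outside), rear wall at x = -80, front open; handle behind; overall x from -118 to +60. Starts on the tub's floor, spout along the tub's +x, away from the robot (sizes in mm).
- bridge_grip (a point): Middle of the black bridge, x = 0, z = 40 in the tray's frame and turned like it. The bridge is a flat bar across the tray, along its y: 8 thick along x, from z = 34 to 46, carried by posts on the side walls; free for 25 mm before and behind. Fingers that hold it hang into the channel and bar the stoppers' way (sizes in mm).
- rear_handle: Black upright tab fixed to the tray's rear; its frame is the tray's. 10 thick along x, 36 wide along y, z = 0 to 46, centred on x = -113. A flat tongue 30 wide and 5 thick joins it to the rear wall, leaving 28 mm free between tab and wall. In the tub, its end wall is about 8 mm behind the tab, too close for a finger (sizes in mm).
- rear_grip (a point): Middle of the upper part of the rear tab, x = -113, y = 0, z = 34 in the tray's frame (sizes in mm).
- tray_spout (a point): Middle of the spout's edge, at x = 60, z = 4.5 in the tray's frame. The last 20 of the floor before it rises gently by 3; the tray must be tipped by 20 to 30 degrees before everything slides off, 45 is ample (sizes in mm).
- stopper_1: Orange slippery plastic stopper, 12 g, 24 high: hexagonal head 18 across flats and 9 thick with a plug of 15 to 12.5 diameter above it. Origin: centre of the head's outer face; z to the plug. Starts standing on its head on the tray floor behind the bridge. One of three alike (sizes in mm).
- stopper_2: Orange slippery plastic stopper, 12 g, 24 high: hexagonal head 18 across flats and 9 thick with a plug of 15 to 12.5 diameter above it. Origin: centre of the head's outer face; z to the plug. Starts standing on its head on the tray floor behind the bridge. One of three alike (sizes in mm).
- stopper_3: Orange slippery plastic stopper, 12 g, 24 high: hexagonal head 18 across flats and 9 thick with a plug of 15 to 12.5 diameter above it. Origin: centre of the head's outer face; z to the plug. Starts standing on its head on the tray floor behind the bridge. One of three alike (sizes in mm).
- tub: Dark grey draining tub, fixed to the bench, 202 (x) x 86 (y) outside, 194 x 78 inside, rim 60 high, floor 8 thick. Origin: centre of the underside. Either to the right or the left (sizes in mm).
- bin: Blue open storage bin, loose, 0.6 kg, 140 x 140 outside, walls and floor 4 thick, rim 55 high. Origin: centre of the underside. Stands on the other side from the tub (sizes in mm).
- timer: White bench timer, 62 x 64 x 20, loose bystander. Origin: centre of the underside (sizes in mm).
- bottle_small: Small brown bottle with white cap, 41 diameter, 78 high, loose bystander. Origin: centre of the underside (sizes in mm).
- tape_roll: Green roll of tape lying flat, 68 diameter, 19 high, loose bystander. Origin: centre of the underside (sizes in mm).

How it is judged:
By the outcome, as a careful person would: the job done as asked, in the order asked, and still so for the second after the job is handed in, with the robot touching nothing.
It also fails if it takes over 69 s, if anything falls off the work surface, if the arm or the gripper's body presses on something with over 40 N, if the wrist force passes 120 N, or if a joint passes its speed limit or range.

## Working session

There is one attempt and no reset: what is moved stays moved. The work goes in short steps, Python scripts to look and compute and a tool call to move; the robot and the scene stay as the last step left them, time stands still between calls to the robot, and variables do not carry over. Pictures are saved under pics/ and viewed, at most 10 in all, crops included, and the job is handed in when it is done.

Besides the shell and the picture viewer there is one more tool, called after ">>>" as a command line: name --argument value ..., lists and objects as JSON in quotes. servo_tool: Moves the arm, as the interface text tells. Its arguments: {"type":"object","properties":{"delta_pos":{"type":"array","items":{"type":"array","items":{"type":"number"}}},"rotation":{"type":"array","items":{"type":"array","items":{"type":"number"}}},"gripper":{"type":"number"}},"required":["delta_pos","rotation"]}

```bash
mkdir -p pics; cat > h.py <<'E'
import numpy as np, cv2
from scipy.spatial.transform import Rotation as R
from bench import readout, vision, order
def Rm(r):
    r=np.array(r,float)
    return r if r.shape==(3,3) else R.from_euler('xyz',r).as_matrix()
def ray(name,c,u,v):
    f=192/np.tan(np.radians(c['fovy'])/2)
    x=(np.asarray(u,float)-c['cx'])/f; y=(np.asarray(v,float)-c['cy'])/f
    if name=='wrist':
        th=np.hypot(x,y); s=np.where(th>1e-9,np.tan(th)/np.maximum(th,1e-9),1); x,y=x*s,y*s
    d=np.stack([x,-y,-np.ones_like(x)],-1)
    return d@Rm(c['rotation']).T
def onplane(name,c,u,v,z):
    d=ray(name,c,u,v); o=np.array(c['xyz']); t=(z-o[2])/d[...,2]
    return o+t[...,None]*d
def cloud(name,c,dep):
    v,u=np.mgrid[0:384,0:512]; return np.array(c['xyz'])+ray(name,c,u,v)*dep[...,None]
E
python3 - <<'E'
from h import *
print(readout.read_state())
ims=[]
for n in('scene','top','wrist'):
    c=vision.get_calibration(n); print(n,c); p,d=vision.grab_frame(n); np.savez(n+'0.npz',p=p,d=d,c=np.array(c,dtype=object)); ims.append(p)
cv2.imwrite('pics/a.png',ims[1][:,:,::-1]); cv2.imwrite('pics/b.png',ims[0][:,:,::-1])
E
```

```text
{'clock': 0.0, 'joints': array([-1.24328343e+00,  2.91297709e-01, -1.54111210e-01,  1.12669380e+00,
        3.92620495e-07,  1.43150822e+00]), 'qd': array([ 0.00179896, -0.00021707, -0.00271553, -0.00099673, -0.00095688,
        0.00040428]), 'joint_torque': array([ 3.11134325e-03, -5.37147152e+01,  3.31367004e+01,  1.62316079e-02,
       -8.17527848e-05,  6.02567724e-06]), 'position': array([ 0.23620923, -0.46863117,  0.40412874]), 'ee_rot': array([-3.14029897e+00, -1.81765265e-04,  4.66800893e-01]), 'contact_force': array([-0.82801573, -0.18655089,  0.95812378]), 'moment': array([ 0.04379393,  0.00012117, -0.00981307]), 'finger_force': 0.0, 'finger_gap': 0.08532627285424361}
scene {'fovy': 46.57863480723374, 'cx': 252.19348881938478, 'cy': 196.71817354121637, 'xyz': array([ 0.08849005, -0.88471799,  0.50172094]), 'rotation': array([ 1.16612068,  0.00987943, -0.48723016])}
top {'fovy': 53.381150504700635, 'cx': 255.03691143820876, 'cy': 198.73961792763382, 'xyz': array([ 0.45737256, -0.02907457,  0.95966176]), 'rotation': array([ 0.09570978,  0.00863611, -1.57245898])}
wrist {'fovy': 65.70646984690485, 'cx': 252.72786621780523, 'cy': 193.5412646943977, 'xyz': array([ 0.29387971, -0.4397262 ,  0.37497956]), 'rotation': array([-2.64497252e-01,  1.73086924e-04, -1.10371605e+00])}
```

View pics/a.png

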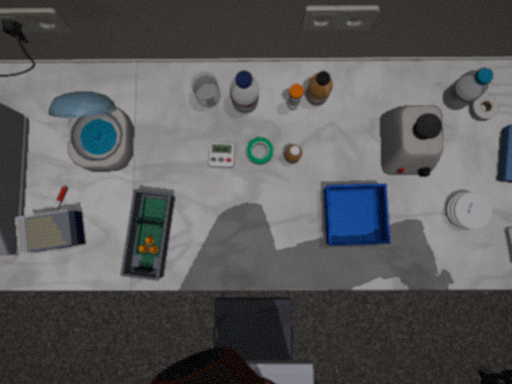

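View pics/b.png

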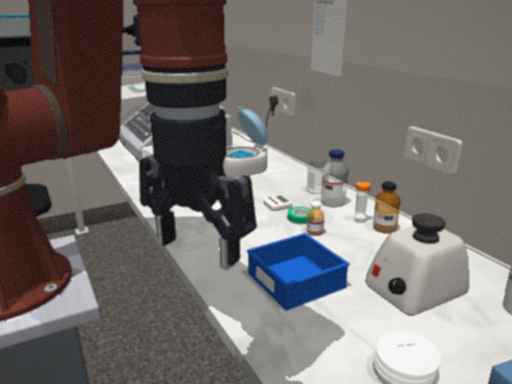

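The top view shows the tub with the tray and stoppers at left (cols 125–175, rows 188–277), spout up. The bin is at right (cols 322–389, rows 183–245), with the timer, tape and bottle at the top middle (rows 140–165). The scene view shows the bin at (297,270).

```bash
python3 - <<'E'
from h import *
z=np.load('top0.npz',allow_pickle=True); p,d,c=z['p'],z['d'],z['c'].item()
P=cloud('top',c,d)
hsv=cv2.cvtColor(p,cv2.COLOR_RGB2HSV)
def rect(m,name,zz):
    v,u=np.nonzero(m); Q=onplane('top',c,u,v,zz)
    r=cv2.minAreaRect((Q[:,:2]*1000).astype(np.float32)); print(name,len(u),r, 'med depth z',np.median(P[m][:,2]))
reg=np.zeros(d.shape,bool); reg[170:290,110:190]=1
Z=P[...,2]
rect(reg&(Z>0.05)&(Z<0.075),'tubrim',.06)
reg2=np.zeros(d.shape,bool); reg2[170:260,310:400]=1
rect(reg2&(hsv[...,0]>105)&(hsv[...,0]<130)&(hsv[...,1]>120)&(Z>.045),'binrim',.055)
g=reg&(hsv[...,0]>60)&(hsv[...,0]<95)&(hsv[...,1]>80)
rect(g,'tray',.028)
o=reg&(hsv[...,0]<25)&(hsv[...,1]>140); rect(o,'stop',.03)
n,l,s,ce=cv2.connectedComponentsWithStats(o.astype(np.uint8)); print(s,ce)
for n_,m in(('table',Z[200,230]),): print(n_,m)
for (a,b,cc,dd,nm) in((135,170,205,238,'timer'),(130,170,243,277,'tape'),(138,168,280,305,'bottle')):
    m=np.zeros(d.shape,bool); m[a:b,cc:dd]=1; m&=Z>.01; q=P[m]; print(nm,q.min(0),q.max(0))
cv2.imwrite('pics/c.png',cv2.resize(p[180:285,115:185,::-1],None,fx=5,fy=5,interpolation=cv2.INTER_CUBIC))
E
```

```text
tubrim 968 ((462.0093994140625, 235.19859313964844), (91.08816528320312, 206.60374450683594), 82.79680633544922) med depth z 0.06022687551696282
binrim 660 ((508.0213928222656, -263.5341796875), (144.04722595214844, 144.604248046875), 1.401004433631897) med depth z 0.055992309737237955
tray 1231 ((457.9628601074219, 235.88694763183594), (70.59442901611328, 186.46011352539062), 87.71834564208984) med depth z 0.011999069716351785
stop 182 ((418.08502197265625, 234.25091552734375), (70.35406494140625, 41.79747009277344), 26.953598022460938) med depth z 0.01945428944114702
[[     0      0    512    384 196426]
 [   138    236     20     18    181]
 [   148    269      1      1      1]] [[255.59939112 191.44939061]
 [148.2320442  245.99447514]
 [148.         269.        ]]
table 0.0012369812794487123
timer [ 0.45737256 -0.02907457  0.01005286] [0.69283923 0.09466459 0.95966176]
tape [ 0.45737256 -0.06647172  0.01033414] [ 0.7038488  -0.00110639  0.95966176]
bottle [ 0.45737256 -0.13533985  0.01175135] [ 0.67733613 -0.02907457  0.95966176]
```

View pics/c.png

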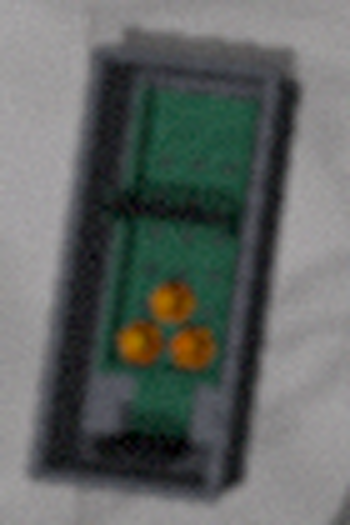

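```bash
cat >> h.py <<'E'
# plan: chained calls from pose (p,Rot) to target, split in n calls; prints final-row delta per call
def plan(p0,R0,p1,R1,n=1):
    from scipy.spatial.transform import Slerp
    S=Slerp([0,1],R.concatenate([R0,R1])); p0=np.array(p0); p1=np.array(p1)
    for i in range(n):
        a,b=i/n,(i+1)/n; A=S(a)
        print('call',i,'dpos',np.round(A.inv().apply((p1-p0)*(b-a)),4),'rot',np.round((A.inv()*S(b)).as_rotvec(),4))
def now(): 
    s=readout.read_state(); return s['position'],R.from_euler('xyz',s['ee_rot'])
def down(yaw): return R.from_euler('xyz',[np.pi,0,yaw])
E
python3 - <<'E'
from h import *
z=np.load('top0.npz',allow_pickle=True); c=z['c'].item()
print(onplane('top',c,149.5,221.0,.054))
p,r=now()
plan(p,r,[.46,.215,.36],down(np.radians(-97.2)),4)
E
```

```text
[0.49185211 0.22933084 0.054     ]
call 0 dpos [ 0.1269 -0.1274  0.0112] rot [-2.000e-04  2.000e-04  5.408e-01]
call 1 dpos [ 0.0432 -0.1746  0.0112] rot [-2.000e-04  2.000e-04  5.408e-01]
call 2 dpos [-0.0529 -0.1719  0.0112] rot [-2.000e-04  2.000e-04  5.408e-01]
call 3 dpos [-0.1338 -0.1201  0.0111] rot [-2.000e-04  2.000e-04  5.408e-01]
```

>>> servo_tool --delta_pos '[[0.0254, -0.0255, 0.002], [0.051, -0.051, 0.004], [0.076, -0.0765, 0.007], [0.1015, -0.102, 0.009], [0.127, -0.1275, 0.011]]' --rotation '[[0, 0, 0.108], [0, 0, 0.216], [0, 0, 0.325], [0, 0, 0.433], [0, 0, 0.541]]' --gripper 0.3

```text
clock: 0.57
position: [0.2923, -0.2962, 0.3933]
ee_rot: [-3.141, 0.0, -0.08]
contact_force: [0.8, -0.6, 0.4]
finger_gap: 0.0261
finger_force: 0.0
```

>>> servo_tool --delta_pos '[[0.0086, -0.035, 0.002], [0.017, -0.07, 0.004], [0.026, -0.105, 0.007], [0.0345, -0.14, 0.009], [0.043, -0.1745, 0.011]]' --rotation '[[0, 0, 0.108], [0, 0, 0.216], [0, 0, 0.325], [0, 0, 0.433], [0, 0, 0.541]]'

```text
clock: 0.98
position: [0.3389, -0.1391, 0.3826]
ee_rot: [-3.128, -0.0, -0.596]
contact_force: [0.1, -1.0, 0.5]
finger_gap: 0.0255
finger_force: 0.0
```

>>> servo_tool --delta_pos '[[-0.0106, -0.0344, 0.002], [-0.021, -0.069, 0.004], [-0.032, -0.103, 0.007], [-0.042, -0.1375, 0.009], [-0.053, -0.172, 0.011]]' --rotation '[[0, 0, 0.108], [0, 0, 0.216], [0, 0, 0.325], [0, 0, 0.433], [0, 0, 0.541]]'

```text
clock: 1.4
position: [0.2234, -0.1705, 0.3763]
ee_rot: [-3.043, 0.011, -0.968]
contact_force: [-0.6, -0.2, -0.7]
finger_gap: 0.0257
finger_force: 0.0
```

>>> servo_tool --delta_pos '[[-0.027, -0.024, 0.002], [-0.054, -0.048, 0.004], [-0.08, -0.072, 0.007], [-0.107, -0.096, 0.009], [-0.134, -0.12, 0.011]]' --rotation '[[0, 0, 0.108], [0, 0, 0.216], [0, 0, 0.325], [0, 0, 0.433], [0, 0, 0.541]]'

```text
clock: 1.82
position: [0.1037, -0.0886, 0.3757]
ee_rot: [-3.011, 0.059, -1.452]
contact_force: [-1.1, -0.7, 0.0]
finger_gap: 0.0257
finger_force: 0.0
```

```bash
python3 - <<'E'
from h import *
s=readout.read_state(); print(s['clock'],s['position'],s['ee_rot'],s['finger_gap'],s['joints'])
s=readout.read_state()
c=vision.get_calibration('wrist'); p,d=vision.grab_frame('wrist'); s=readout.read_state(); print(s['position'],s['ee_rot'],c)
np.savez('w1.npz',p=p,d=d,c=np.array(c,dtype=object)); cv2.imwrite('pics/d.png',p[:,:,::-1])
E
```

```text
1.8167 [ 0.10366773 -0.08861451  0.37570773] [-3.01100845  0.05865921 -1.45166082] 0.025727689674329222 [-1.45266437 -0.54309194 -0.9308652   1.24181382  0.1305253   3.14058224]
[ 0.10195916 -0.08465836  0.37503774] [-3.01247253  0.06193481 -1.46229625] {'fovy': 65.70646984690485, 'cx': 252.72786621780523, 'cy': 193.5412646943977, 'xyz': array([ 0.11373713, -0.15307787,  0.34289905]), 'rotation': array([-0.32413166,  0.131547  , -3.02983091])}
```

View pics/d.png

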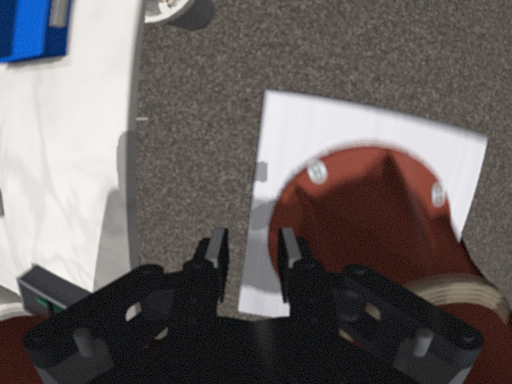

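The picture shows the robot's own base and floor: joint 6 hit its limit, because I turned the wrong way. I'll turn back and use the other grasp yaw (+83°). First a small move shows where the commanded pose stands.

>>> servo_tool --delta_pos '[[0, 0, 0], [0, 0, 0]]' --rotation '[[0, 0, -0.12], [0, 0, -0.24]]'

```text
clock: 2.03
position: [0.1039, -0.0891, 0.3759]
ee_rot: [-3.001, 0.023, -1.208]
contact_force: [-0.5, -0.0, 0.1]
finger_gap: 0.0257
finger_force: 0.0
```

>>> servo_tool --delta_pos '[[0, 0, 0]]' --rotation '[[0, 0, 0]]'

```text
clock: 2.12
position: [0.1041, -0.0893, 0.376]
ee_rot: [-3.001, 0.024, -1.205]
contact_force: [-0.6, -0.6, -0.1]
finger_gap: 0.0256
finger_force: 0.0
```

```bash
python3 - <<'E'
from h import *
p,r=now()
w=np.array([.30,-.2,.38]);plan(p,r,w,down(-.05),2)
plan(w,down(-.05),[.48,.2,.36],down(1.445),3)
E
```

```text
call 0 dpos [ 0.0867 -0.0715  0.006 ] rot [-0.0693 -0.0302 -0.5774]
call 1 dpos [ 1.118e-01 -1.280e-02 -1.000e-04] rot [-0.0693 -0.0302 -0.5774]
call 0 dpos [ 0.0533 -0.1362  0.0067] rot [ 0.      0.     -0.4983]
call 1 dpos [ 0.1119 -0.0941  0.0067] rot [ 0.      0.     -0.4983]
call 2 dpos [ 0.1433 -0.0292  0.0067] rot [ 0.      0.     -0.4983]
```

>>> servo_tool --delta_pos '[[0.017, -0.014, 0.001], [0.035, -0.029, 0.002], [0.052, -0.043, 0.004], [0.069, -0.057, 0.005], [0.087, -0.0715, 0.006]]' --rotation '[[-0.014, -0.006, -0.115], [-0.028, -0.012, -0.231], [-0.042, -0.018, -0.346], [-0.055, -0.024, -0.462], [-0.069, -0.03, -0.577]]'

```text
clock: 2.53
position: [0.2035, -0.1454, 0.3775]
ee_rot: [-3.067, -0.007, -0.629]
contact_force: [-1.1, -0.2, 0.2]
finger_gap: 0.0256
finger_force: 0.0
```

>>> servo_tool --delta_pos '[[0.022, -0.003, 0], [0.045, -0.005, 0], [0.067, -0.008, 0], [0.09, -0.01, 0], [0.112, -0.013, 0]]' --rotation '[[-0.014, -0.006, -0.115], [-0.028, -0.012, -0.231], [-0.042, -0.018, -0.346], [-0.055, -0.024, -0.462], [-0.069, -0.03, -0.577]]'

```text
clock: 2.95
position: [0.3015, -0.2014, 0.3792]
ee_rot: [-3.139, 0.001, -0.052]
contact_force: [-0.1, -1.2, -0.1]
finger_gap: 0.0254
finger_force: 0.0
```

```bash
python3 - <<'E'
from h import *
p,r=now(); s=readout.read_state(); print(p,s['ee_rot'],s['joints'],s['clock'])
plan(p,r,[.48,.2,.36],down(1.445),3)
E
```

```text
[ 0.30150645 -0.20143839  0.37917507] [-3.13934458e+00  1.20900251e-03 -5.23674937e-02] [-7.91781404e-01 -1.24761770e-03 -5.73673582e-01  1.00077853e+00
  8.46330825e-04  2.40217908e+00] 2.95
call 0 dpos [ 0.0524 -0.1367  0.0066] rot [-9.000e-04 -2.000e-04 -4.991e-01]
call 1 dpos [ 0.1115 -0.095   0.0065] rot [-9.000e-04 -2.000e-04 -4.991e-01]
call 2 dpos [ 0.1433 -0.03    0.0064] rot [-9.000e-04 -2.000e-04 -4.991e-01]
```

>>> servo_tool --delta_pos '[[0.0105, -0.027, 0.001], [0.021, -0.055, 0.003], [0.031, -0.082, 0.004], [0.042, -0.109, 0.005], [0.0524, -0.1367, 0.0066]]' --rotation '[[0, 0, -0.1], [0, 0, -0.2], [0, 0, -0.3], [0, 0, -0.4], [-0.001, 0, -0.499]]'

```text
clock: 3.37
position: [0.3605, -0.066, 0.3731]
ee_rot: [-3.14, -0.0, 0.445]
contact_force: [1.4, -0.8, -1.3]
finger_gap: 0.0257
finger_force: 0.0
```

>>> servo_tool --delta_pos '[[0.022, -0.019, 0.001], [0.045, -0.038, 0.003], [0.067, -0.057, 0.004], [0.089, -0.076, 0.005], [0.1115, -0.095, 0.0065]]' --rotation '[[0, 0, -0.1], [0, 0, -0.2], [0, 0, -0.3], [0, 0, -0.4], [-0.001, 0, -0.499]]'

```text
clock: 3.78
position: [0.4201, 0.0681, 0.3667]
ee_rot: [-3.142, -0.001, 0.945]
contact_force: [1.0, -1.0, -0.9]
finger_gap: 0.0256
finger_force: 0.0
```

>>> servo_tool --delta_pos '[[0.029, -0.006, 0.001], [0.057, -0.012, 0.003], [0.086, -0.018, 0.004], [0.115, -0.024, 0.005], [0.1433, -0.03, 0.0064]]' --rotation '[[0, 0, -0.1], [0, 0, -0.2], [0, 0, -0.3], [0, 0, -0.4], [-0.001, 0, -0.499]]'

```text
clock: 4.2
position: [0.4799, 0.2018, 0.3601]
ee_rot: [3.141, -0.0, 1.444]
contact_force: [1.3, -1.0, 0.2]
finger_gap: 0.0258
finger_force: 0.0
```

>>> servo_tool --delta_pos '[[0, 0, 0], [0, 0, 0]]' --rotation '[[0, 0, 0], [0, 0, 0]]'

```text
clock: 4.37
position: [0.4797, 0.2012, 0.3598]
ee_rot: [3.141, 0.0, 1.441]
contact_force: [0.0, -0.9, -0.4]
finger_gap: 0.0255
finger_force: 0.0
```

```bash
python3 - <<'E'
from h import *
s=readout.read_state(); print(s['clock'],s['position'],s['ee_rot'],s['joints'])
c=vision.get_calibration('wrist'); p,d=vision.grab_frame('wrist')
np.savez('w2.npz',p=p,d=d,c=np.array(c,dtype=object)); cv2.imwrite('pics/e.png',p[:,:,::-1])
E
```

```text
4.3667 [0.4796738  0.2011891  0.35984256] [3.14114299e+00 2.63684221e-04 1.44111039e+00] [ 2.56650752e-01  3.11447725e-01 -2.46453941e-01  1.01257750e+00
 -4.13681749e-04  1.95713289e+00]
```

View pics/e.png

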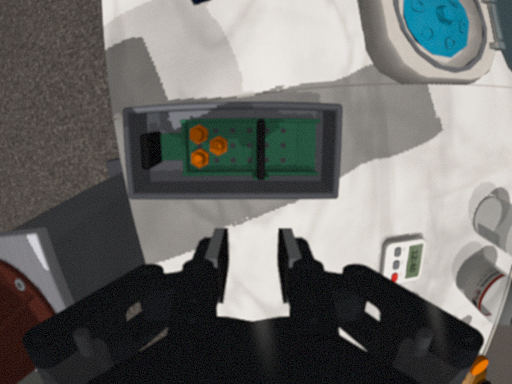

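The wrist view shows the tub at cols 123–342, rows 103–197. The bridge is at col 261 (rows 119–180), the tab at (151,150), and the stoppers at (199,133), (219,145) and (200,159).

```bash
python3 - <<'E'
from h import *
z=np.load('w2.npz',allow_pickle=True); p,d,c=z['p'],z['d'],z['c'].item()
V=p.max(2)
def sel(a,b,e,f,zz,nm):
    m=np.zeros(V.shape,bool); m[a:b,e:f]=V[a:b,e:f]<35
    v,u=np.nonzero(m); q=onplane('wrist',c,u,v,zz); P=cloud('wrist',c,d)[m]
    r=cv2.minAreaRect((q[:,:2]*1000).astype(np.float32)); print(nm,len(u),r,q.mean(0),np.median(P,0)); return q.mean(0)
b=sel(114,186,250,272,.054,'bridge'); t=sel(128,172,138,166,.054,'tab')
D=b-t; print(np.hypot(*D[:2]),np.degrees(np.arctan2(D[1],D[0])))
P=cloud('wrist',c,d); m=np.zeros(V.shape,bool); m[95:205,115:350]=1; m&=(P[...,2]>.052)&(P[...,2]<.07)&(V>35)
v,u=np.nonzero(m); q=onplane('wrist',c,u,v,.06); print('rim',cv2.minAreaRect((q[:,:2]*1000).astype(np.float32)))
h=cv2.cvtColor(p,cv2.COLOR_RGB2HSV); o=(h[...,0]<25)&(h[...,1]>150); o[200:]=0; v,u=np.nonzero(o); q=onplane('wrist',c,u,v,.025)
x=(q[:,:2]-b[:2])@(D[:2]/np.hypot(*D[:2])); print('stopper x in tray',x.min(),x.max())
g=(h[...,0]>60)&(h[...,0]<95)&(h[...,1]>80); g[200:]=0;g[:,350:]=0; v,u=np.nonzero(g); q=onplane('wrist',c,u,v,.015); print('green',cv2.minAreaRect((q[:,:2]*1000).astype(np.float32)))
E
```

```text
bridge 455 ((490.0798645019531, 232.63157653808594), (56.79874038696289, 8.53026008605957), 82.98938751220703) [0.4900653  0.23308789 0.054     ] [0.49001963 0.23352891 0.05551572]
tab 675 ((384.2052001953125, 246.83065795898438), (36.10371017456055, 22.02974510192871), 82.5311050415039) [0.384225   0.24803592 0.054     ] [0.3820773  0.2475559  0.05105539]
0.10689065575973997 -8.038821675026762
rim ((461.97412109375, 236.0262451171875), (90.82366943359375, 208.42138671875), 82.5989761352539)
stopper x in tray -0.11985597124546847 0.0033526296584637546
green ((456.2041931152344, 233.0517578125), (66.38587951660156, 194.89634704589844), 82.78998565673828)
```

```bash
python3 - <<'E'
from h import *
p,r=now(); q=down(1.445)
plan(p,r,[.490,.233,.26],q); plan([.490,.233,.26],q,[.490,.233,.205],q)
E
```

```text
call 0 dpos [0.0339 0.0063 0.1   ] rot [ 0.0002  0.0005 -0.0051]
call 0 dpos [ 0.    -0.     0.055] rot [0. 0. 0.]
```

>>> servo_tool --delta_pos '[[0.017, 0.003, 0.02], [0.034, 0.006, 0.05], [0.034, 0.006, 0.08], [0.034, 0.006, 0.1], [0.034, 0.006, 0.1]]' --rotation '[[0, 0, -0.005], [0, 0, -0.005], [0, 0, -0.005], [0, 0, -0.005], [0, 0, -0.005]]' --gripper 0.28

```text
clock: 4.83
position: [0.488, 0.2314, 0.257]
ee_rot: [-3.137, 0.003, 1.444]
contact_force: [-1.3, -0.3, 0.2]
finger_gap: 0.0236
finger_force: 0.0
```

>>> servo_tool --delta_pos '[[0, 0, 0], [0, 0, 0]]' --rotation '[[0, 0, 0], [0, 0, 0]]'

```text
clock: 5.0
position: [0.4906, 0.2323, 0.2622]
ee_rot: [3.139, -0.001, 1.445]
contact_force: [0.1, -0.3, 0.5]
finger_gap: 0.0237
finger_force: 0.0
```

```bash
python3 - <<'E'
from h import *
s=readout.read_state(); print(s['position'],s['ee_rot'],s['finger_gap'])
c=vision.get_calibration('wrist'); p,d=vision.grab_frame('wrist')
np.savez('w3.npz',p=p,d=d,c=np.array(c,dtype=object)); cv2.imwrite('pics/f.png',p[:,:,::-1])
E
```

```text
[0.49057591 0.2322538  0.26216497] [ 3.13855658e+00 -8.39337382e-04  1.44505305e+00] 0.02370118460580524
```

View pics/f.png

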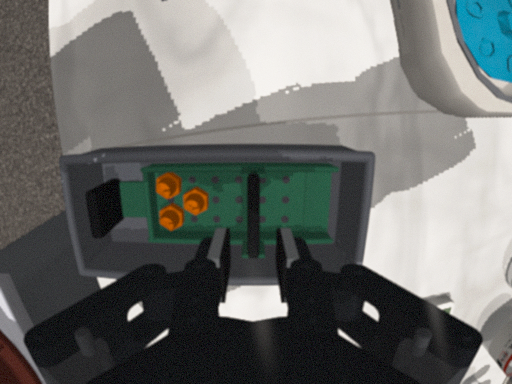

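The view shows the bridge (col 253) centred between the fingers (221 and 286), with the stoppers clear. I'll descend and grip.

>>> servo_tool --delta_pos '[[0, 0, 0.012], [0, 0, 0.026], [0, 0, 0.04], [0, 0, 0.051], [0, 0, 0.056]]' --rotation '[[0, 0, 0], [0, 0, 0], [0, 0, 0], [0, 0, 0], [0, 0, 0]]'

```text
clock: 5.47
position: [0.4905, 0.2325, 0.2051]
ee_rot: [3.139, -0.001, 1.446]
contact_force: [-0.0, -0.3, 0.0]
finger_gap: 0.0238
finger_force: 0.0
```

>>> servo_tool --delta_pos '[[0, 0, 0], [0, 0, 0]]' --rotation '[[0, 0, 0], [0, 0, 0]]'

```text
clock: 5.63
position: [0.4907, 0.2327, 0.2058]
ee_rot: [3.139, -0.001, 1.447]
contact_force: [0.0, 0.3, 0.1]
finger_gap: 0.0238
finger_force: 0.0
```

>>> servo_tool --delta_pos '[[0, 0, 0], [0, 0, 0], [0, 0, 0], [0, 0, 0], [0, 0, 0]]' --rotation '[[0, 0, 0], [0, 0, 0], [0, 0, 0], [0, 0, 0], [0, 0, 0]]' --gripper 0.0

```text
clock: 6.05
position: [0.4908, 0.2328, 0.2061]
ee_rot: [3.138, -0.001, 1.447]
contact_force: [-0.5, -1.5, 7.0]
finger_gap: 0.0068
finger_force: 59.3
```

>>> servo_tool --delta_pos '[[0, 0, -0.004], [0, 0, -0.011], [0, 0, -0.02], [0, 0, -0.031], [0, 0, -0.043]]' --rotation '[[0, 0, 0], [0, 0, 0], [0, 0, 0], [0, 0, 0], [0, 0, 0]]'

```text
clock: 6.47
position: [0.49, 0.2326, 0.2488]
ee_rot: [3.14, -0.0, 1.447]
contact_force: [0.1, 0.1, -2.9]
finger_gap: 0.0066
finger_force: 58.5
```

>>> servo_tool --delta_pos '[[0, 0, -0.013], [0, 0, -0.025], [0, 0, -0.035], [0, 0, -0.042], [0, 0, -0.045]]' --rotation '[[0, 0, 0], [0, 0, 0], [0, 0, 0], [0, 0, 0], [0, 0, 0]]'

```text
clock: 6.88
position: [0.4903, 0.2328, 0.2942]
ee_rot: [3.138, -0.001, 1.447]
contact_force: [-0.0, -0.4, -2.4]
finger_gap: 0.0067
finger_force: 58.5
```

```bash
python3 - <<'E'
from h import *
s=readout.read_state(); print(s['clock'],s['position'],s['ee_rot'],s['finger_gap'],s['contact_force'],s['moment'],s['joints'])
c=vision.get_calibration('wrist'); p,d=vision.grab_frame('wrist')
np.savez('w4.npz',p=p,d=d,c=np.array(c,dtype=object)); cv2.imwrite('pics/g.png',p[:,:,::-1])
pr,r=now(); plan(pr,r,[.49,-.06,.294],down(np.radians(90-78)),4)
E
```

```text
6.8833 [0.49034365 0.23280874 0.29419064] [ 3.13835122e+00 -1.01876018e-03  1.44719926e+00] 0.006730530413928065 [-1.34761104e-04 -4.17762960e-01 -2.44035895e+00] [ 0.01051815 -0.08897882  0.00113774] [ 3.08686128e-01  4.09230479e-01 -2.87247353e-01  8.70948435e-01
 -4.32937607e-04  2.00308045e+00]
call 0 dpos [-0.0727  0.0089 -0.    ] rot [ 0.0005 -0.0007  0.3094]
call 1 dpos [-0.0665  0.0306  0.    ] rot [ 0.0005 -0.0007  0.3094]
call 2 dpos [-0.054   0.0494  0.    ] rot [ 0.0005 -0.0007  0.3094]
call 3 dpos [-0.0364  0.0635  0.    ] rot [ 0.0005 -0.0007  0.3094]
```

View pics/g.png

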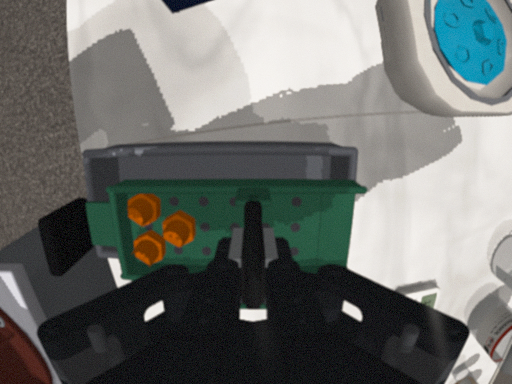

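The tray hangs level, with all three stoppers on it at (143,209), (178,229) and (149,248). I'll carry it to the bench beside the bin.

```bash
cat >> h.py <<'E'
def traj(p0,R0,p1,R1,fr):
    from scipy.spatial.transform import Slerp
    S=Slerp([0,1],R.concatenate([R0,R1])); p0=np.array(p0); p1=np.array(p1); f0=0
    for rows in fr:
        A=S(f0)
        print('P',[[float(x) for x in np.round(A.inv().apply((p1-p0)*(f-f0)),4)] for f in rows])
        print('R',[[float(x) for x in np.round((A.inv()*S(f)).as_rotvec(),3)] for f in rows]); f0=rows[-1]
def trap(ncalls):
    inc=[.2,.4,.6,.8,1]+[1]*5*(ncalls-2)+[1,.8,.6,.4,.2]; f=np.cumsum(inc)/sum(inc)
    return f.reshape(-1,5)
E
python3 - <<'E'
from h import *
p,r=now(); traj(p,r,[.49,-.06,.294],down(np.radians(12)),trap(5))
E
```

```text
P [[-0.0028, 0.0003, -0.0], [-0.0083, 0.001, -0.0], [-0.0166, 0.002, -0.0], [-0.0277, 0.0034, -0.0], [-0.0415, 0.0051, -0.0]]
R [[0.0, -0.0, 0.012], [0.0, -0.0, 0.035], [0.0, -0.0, 0.071], [0.0, -0.0, 0.118], [0.0, -0.0, 0.177]]
P [[-0.0133, 0.0041, -0.0], [-0.0266, 0.0082, -0.0], [-0.04, 0.0123, -0.0], [-0.0533, 0.0164, -0.0], [-0.0666, 0.0206, -0.0]]
R [[0.0, -0.0, 0.059], [0.0, -0.0, 0.118], [0.0, -0.0, 0.177], [0.0, -0.001, 0.236], [0.001, -0.001, 0.295]]
P [[-0.0116, 0.0078, 0.0], [-0.0231, 0.0156, 0.0], [-0.0347, 0.0234, 0.0], [-0.0462, 0.0312, 0.0], [-0.0578, 0.039, 0.0]]
R [[0.0, -0.0, 0.059], [0.0, -0.0, 0.118], [0.0, -0.0, 0.177], [0.0, -0.001, 0.236], [0.001, -0.001, 0.295]]
P [[-0.0088, 0.0108, 0.0], [-0.0176, 0.0216, 0.0], [-0.0264, 0.0325, 0.0], [-0.0352, 0.0433, 0.0], [-0.044, 0.0541, 0.0]]
R [[0.0, -0.0, 0.059], [0.0, -0.0, 0.118], [0.0, -0.0, 0.177], [0.0, -0.001, 0.236], [0.001, -0.001, 0.295]]
P [[-0.0053, 0.0129, 0.0], [-0.0095, 0.0232, 0.0], [-0.0126, 0.031, 0.0], [-0.0148, 0.0361, 0.0], [-0.0158, 0.0387, 0.0]]
R [[0.0, -0.0, 0.059], [0.0, -0.0, 0.106], [0.0, -0.0, 0.141], [0.0, -0.0, 0.165], [0.0, -0.0, 0.177]]
```

>>> servo_tool --delta_pos '[[-0.003, 0, 0], [-0.008, 0.001, 0], [-0.0165, 0.002, 0], [-0.0275, 0.0035, 0], [-0.0415, 0.005, 0]]' --rotation '[[0, 0, 0.012], [0, 0, 0.035], [0, 0, 0.071], [0, 0, 0.118], [0, 0, 0.177]]'

```text
clock: 7.35
position: [0.4897, 0.1901, 0.2922]
ee_rot: [3.141, -0.0, 1.266]
contact_force: [0.1, -0.3, -3.4]
finger_gap: 0.0067
finger_force: 58.5
```

>>> servo_tool --delta_pos '[[-0.0133, 0.004, 0], [-0.0266, 0.008, 0], [-0.04, 0.0123, 0], [-0.0533, 0.0164, 0], [-0.0666, 0.0206, 0]]' --rotation '[[0, 0, 0.059], [0, 0, 0.118], [0, 0, 0.177], [0, 0, 0.236], [0.001, -0.001, 0.295]]'

```text
clock: 7.77
position: [0.4894, 0.1197, 0.2923]
ee_rot: [-3.141, 0.001, 0.97]
contact_force: [0.4, -0.5, -2.9]
finger_gap: 0.007
finger_force: 58.5
```

>>> servo_tool --delta_pos '[[-0.0116, 0.008, 0], [-0.023, 0.0156, 0], [-0.0347, 0.0234, 0], [-0.0462, 0.0312, 0], [-0.0578, 0.039, 0]]' --rotation '[[0, 0, 0.059], [0, 0, 0.118], [0, 0, 0.177], [0, 0, 0.236], [0.001, -0.001, 0.295]]'

```text
clock: 8.18
position: [0.4892, 0.0501, 0.2923]
ee_rot: [-3.141, 0.002, 0.675]
contact_force: [0.3, -0.8, -2.9]
finger_gap: 0.0065
finger_force: 58.5
```

>>> servo_tool --delta_pos '[[-0.009, 0.011, 0], [-0.0176, 0.0216, 0], [-0.0264, 0.0325, 0], [-0.0352, 0.0433, 0], [-0.044, 0.054, 0]]' --rotation '[[0, 0, 0.059], [0, 0, 0.118], [0, 0, 0.177], [0, 0, 0.236], [0.001, -0.001, 0.295]]'

```text
clock: 8.6
position: [0.4889, -0.0195, 0.2924]
ee_rot: [-3.14, 0.003, 0.379]
contact_force: [0.0, 0.3, -3.0]
finger_gap: 0.0066
finger_force: 58.5
```

>>> servo_tool --delta_pos '[[-0.0053, 0.013, 0], [-0.0095, 0.023, 0], [-0.0126, 0.031, 0], [-0.0148, 0.036, 0], [-0.0158, 0.0387, 0]]' --rotation '[[0, 0, 0.059], [0, 0, 0.106], [0, 0, 0.141], [0, 0, 0.165], [0, 0, 0.177]]'

```text
clock: 9.02
position: [0.4891, -0.0608, 0.2926]
ee_rot: [-3.141, 0.003, 0.205]
contact_force: [-0.3, -0.3, -3.5]
finger_gap: 0.007
finger_force: 58.5
```

>>> servo_tool --delta_pos '[[0, 0, 0], [0, 0, 0], [0, 0, 0]]' --rotation '[[0, 0, 0], [0, 0, 0], [0, 0, 0]]'

```text
clock: 9.27
position: [0.4893, -0.0596, 0.2928]
ee_rot: [-3.141, 0.002, 0.209]
contact_force: [0.6, -0.8, -2.4]
finger_gap: 0.0066
finger_force: 58.5
```

```bash
python3 - <<'E'
from h import *
s=readout.read_state(); print(s['clock'],s['position'],s['ee_rot'],s['finger_gap'],s['contact_force'],s['moment'],s['joints'])
c=vision.get_calibration('wrist'); p,d=vision.grab_frame('wrist')
h=cv2.cvtColor(p,cv2.COLOR_RGB2HSV); o=(h[...,0]<25)&(h[...,1]>150);P=cloud('wrist',c,d)
n,l,st,ce=cv2.connectedComponentsWithStats(o.astype(np.uint8)); print([(a[4],np.round(b),np.round(np.median(P[l==i],0),3)) for i,(a,b) in enumerate(zip(st,ce)) if a[4]>60])
E
```

```text
9.2667 [ 0.48931032 -0.05959792  0.29278613] [-3.14093951e+00  2.31983423e-03  2.09079717e-01] 0.006634238933927327 [ 0.6212926  -0.7764228  -2.35304813] [-0.09967534 -0.00891432 -0.00055564] [-2.69488667e-01  3.28298641e-01 -4.17634814e-01  8.27222863e-01
 -4.88537422e-04  2.66302560e+00]
[(np.int32(192957), array([257., 191.]), array([ 0.508, -0.055,  0.003])), (np.int32(490), array([360.,  14.]), array([ 0.646, -0.106,  0.057])), (np.int32(161), array([383.,  20.]), array([ 0.646, -0.124,  0.06 ])), (np.int32(889), array([144., 208.]), array([0.492, 0.002, 0.108])), (np.int32(1765), array([165., 237.]), array([ 0.473, -0.01 ,  0.108]))]
```

>>> servo_tool --delta_pos '[[0, 0, 0.004], [0, 0, 0.012], [0, 0, 0.024], [0, 0, 0.038], [0, 0, 0.052]]' --rotation '[[0, 0, 0], [0, 0, 0], [0, 0, 0], [0, 0, 0], [0, 0, 0]]'

```text
clock: 9.73
position: [0.4891, -0.0598, 0.2398]
ee_rot: [-3.141, 0.002, 0.209]
contact_force: [0.1, -0.4, -3.3]
finger_gap: 0.0066
finger_force: 58.5
```

>>> servo_tool --delta_pos '[[0, 0, 0.014], [0, 0, 0.026], [0, 0, 0.034], [0, 0, 0.038], [0, 0, 0.04]]' --rotation '[[0, 0, 0], [0, 0, 0], [0, 0, 0], [0, 0, 0], [0, 0, 0]]'

```text
clock: 10.15
position: [0.4889, -0.0599, 0.2001]
ee_rot: [-3.141, 0.003, 0.208]
contact_force: [-0.1, 0.4, -3.2]
finger_gap: 0.0067
finger_force: 58.5
```

>>> servo_tool --delta_pos '[[0, 0, 0.001], [0, 0, 0.002], [0, 0, 0.002]]' --rotation '[[0, 0, 0], [0, 0, 0], [0, 0, 0]]'

```text
clock: 10.4
position: [0.4894, -0.0601, 0.1992]
ee_rot: [-3.142, 0.002, 0.208]
contact_force: [1.2, -0.2, -1.7]
finger_gap: 0.0067
finger_force: 58.5
```

>>> servo_tool --delta_pos '[[0, 0, 0.001], [0, 0, 0.0015], [0, 0, 0.0015]]' --rotation '[[0, 0, 0], [0, 0, 0], [0, 0, 0]]'

```text
clock: 10.65
position: [0.4894, -0.0601, 0.198]
ee_rot: [3.141, 0.001, 0.208]
contact_force: [-1.7, -0.5, 4.7]
finger_gap: 0.0066
finger_force: 59.6
```

>>> servo_tool --delta_pos '[[0, 0, 0], [0, 0, 0], [0, 0, 0], [0, 0, 0]]' --rotation '[[0, 0, 0], [0, 0, 0], [0, 0, 0], [0, 0, 0]]' --gripper 0.28

```text
clock: 10.98
position: [0.4892, -0.06, 0.1974]
ee_rot: [-3.141, 0.002, 0.208]
contact_force: [0.8, 1.0, -0.5]
finger_gap: 0.024
finger_force: 0.0
```

>>> servo_tool --delta_pos '[[0, 0, -0.02], [0, 0, -0.045], [0, 0, -0.07], [0, -0.02, -0.09], [0, -0.045, -0.1]]' --rotation '[[0, 0, 0], [0, 0, 0], [0, 0, 0], [0, 0, 0], [0, 0, 0]]'

```text
clock: 11.4
position: [0.4811, -0.0167, 0.2998]
ee_rot: [3.14, -0.001, 0.206]
contact_force: [0.5, -0.3, -0.7]
finger_gap: 0.024
finger_force: 0.0
```

>>> servo_tool --delta_pos '[[0, -0.025, 0], [0, -0.05, 0], [0, -0.062, 0], [0, -0.068, 0], [0, -0.068, 0]]' --rotation '[[0, 0, 0], [0, 0, 0], [0, 0, 0], [0, 0, 0], [0, 0, 0]]'

```text
clock: 11.82
position: [0.4659, 0.0512, 0.2973]
ee_rot: [-3.141, 0.002, 0.21]
contact_force: [-0.8, 0.0, 0.2]
finger_gap: 0.024
finger_force: 0.0
```

>>> servo_tool --delta_pos '[[0, 0, 0], [0, 0, 0]]' --rotation '[[0, 0, 0], [0, 0, 0]]'

```text
clock: 11.98
position: [0.4664, 0.0497, 0.2973]
ee_rot: [-3.142, 0.002, 0.207]
contact_force: [0.7, 0.1, -0.5]
finger_gap: 0.0241
finger_force: 0.0
```

```bash
python3 - <<'E'
from h import *
s=readout.read_state(); print(s['clock'],s['position'],s['ee_rot'],s['finger_gap'],s['joints'])
c=vision.get_calibration('wrist'); p,d=vision.grab_frame('wrist')
np.savez('w5.npz',p=p,d=d,c=np.array(c,dtype=object)); cv2.imwrite('pics/i.png',p[:,:,::-1])
E
```

```text
11.9833 [0.46640173 0.0497454  0.29729684] [-3.14155553e+00  2.21014589e-03  2.07365930e-01] 0.024146388946026706 [-4.96270788e-02  2.82074535e-01 -4.71815157e-01  8.19053632e-01
 -5.25858530e-04  2.88460025e+00]
```

View pics/i.png

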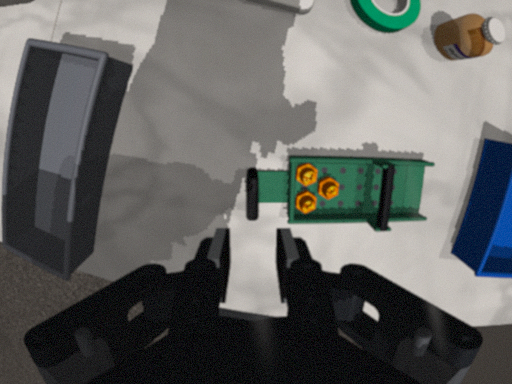

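The tray stands on the bench with the stoppers at (307,175), (329,188) and (306,203). The tab at (252,193) lies centred between the fingers, and the bridge is at (385,195). I'll measure the tab against the tool.

```bash
python3 - <<'E'
from h import *
z=np.load('w5.npz',allow_pickle=True); p,d,c=z['p'],z['d'],z['c'].item()
V=p.max(2); 
def sel(a,b,e,f,zz):
    m=np.zeros(V.shape,bool); m[a:b,e:f]=V[a:b,e:f]<35
    v,u=np.nonzero(m); q=onplane('wrist',c,u,v,zz); print(len(u),cv2.minAreaRect((q[:,:2]*1000).astype(np.float32))); return q.mean(0)
t=sel(160,226,240,264,.046); b=sel(156,236,370,400,.046)
P0,r=now()
for q in(t,b): print(q, r.inv().apply(q-P0))
D=b-t; print(np.hypot(*D[:2]),np.degrees(np.arctan2(D[1],D[0])))
E
```

```text
349 ((470.2261962890625, 50.33653259277344), (40.18238067626953, 7.71409273147583), 12.106538772583008)
549 ((490.8658752441406, -60.98960876464844), (57.88172149658203, 27.828876495361328), 10.289510726928711)
[0.47236341 0.05076999 0.046     ] [6.68907046e-03 2.13931042e-04 2.51260193e-01]
[ 0.48880411 -0.05800069  0.046     ] [0.00042204 0.11004144 0.25125796]
0.11000617165777354 -81.40479789178221
```

>>> servo_tool --delta_pos '[[0.001, 0, 0.015], [0.001, 0, 0.035], [0.001, 0, 0.055], [0.001, 0, 0.07], [0.001, 0, 0.08]]' --rotation '[[0, 0, 0], [0, 0, 0], [0, 0, 0], [0, 0, 0], [0, 0, 0]]' --gripper 0.27

```text
clock: 12.45
position: [0.4665, 0.0499, 0.2158]
ee_rot: [-3.141, 0.004, 0.207]
contact_force: [-0.1, -0.4, 0.5]
finger_gap: 0.0229
finger_force: 0.0
```

>>> servo_tool --delta_pos '[[0, 0, 0.01], [0, 0, 0.02], [0, 0, 0.026], [0, 0, 0.026], [0, 0, 0.026]]' --rotation '[[0, 0, 0], [0, 0, 0], [0, 0, 0], [0, 0, 0], [0, 0, 0]]'

```text
clock: 12.87
position: [0.4668, 0.0504, 0.1913]
ee_rot: [-3.141, 0.003, 0.207]
contact_force: [0.5, -0.6, 0.0]
finger_gap: 0.0232
finger_force: 0.0
```

>>> servo_tool --delta_pos '[[0, 0, 0], [0, 0, 0], [0, 0, 0], [0, 0, 0], [0, 0, 0]]' --rotation '[[0, 0, 0], [0, 0, 0], [0, 0, 0], [0, 0, 0], [0, 0, 0]]' --gripper 0.0

```text
clock: 13.28
position: [0.4671, 0.0507, 0.192]
ee_rot: [3.141, 0.001, 0.208]
contact_force: [0.0, -1.7, 6.4]
finger_gap: 0.0093
finger_force: 59.5
```

```bash
cat >> h.py <<'E'
def Rt(psi,th): return R.from_euler('ZY',[psi,th])
def anchor():
    p,r=now(); y=r.apply([0,1,0]); psi=np.arctan2(y[1],y[0]); u=np.array([np.cos(psi),np.sin(psi),0])
    S0=p+.173*u; S0[2]=.0045; np.savez('anchor.npz',k=Rt(psi,0).inv().apply(p-S0),psi=psi,K=(Rt(psi,0).inv()*r).as_quat(),S0=S0); print('S0',S0,np.degrees(psi))
def pose(S,th,psi=None):
    a=np.load('anchor.npz'); t=Rt(float(a['psi']) if psi is None else psi,th); return np.array(S)+t.apply(a['k']), t*R.from_quat(a['K'])
def rows(S0,t0,S1,t1,fr,psi0=None,psi1=None):
    S0,S1=np.array(S0,float),np.array(S1,float); f0=0
    at=lambda f: pose(S0+f*(S1-S0),t0+f*(t1-t0), None if psi0 is None else psi0+f*(psi1-psi0))
    for rr in fr:
        p,A=at(f0); L=[at(f) for f in rr]
        print('P',[[float(x) for x in np.round(A.inv().apply(q-p),4)] for q,_ in L])
        print('R',[[float(x) for x in np.round((A.inv()*B).as_rotvec(),3)] for _,B in L]); f0=rr[-1]
    print('end',at(1)[0])
E
python3 - <<'E'
from h import *
anchor(); S0=np.load('anchor.npz')['S0']; r=np.radians
rows(S0,0,[S0[0],S0[1],.12],r(-8),trap(3))
rows([S0[0],S0[1],.12],r(-8),[.5,-.222,.10],r(-8),trap(3))
rows([.5,-.222,.10],r(-8),[.5,-.225,.08],r(10),trap(2))
E
```

```text
S0 [ 0.50282673 -0.11861515  0.0045    ] -78.07984939684306
P [[-0.0, -0.0005, -0.0017], [-0.0, -0.0014, -0.005], [-0.0, -0.0028, -0.0099], [-0.0, -0.0047, -0.0165], [-0.0, -0.007, -0.0248]]
R [[-0.003, 0.0, 0.0], [-0.008, 0.0, 0.0], [-0.015, 0.0, 0.0], [-0.025, 0.0, 0.0], [-0.038, 0.0, 0.0]]
P [[-0.0, -0.002, -0.0083], [-0.0, -0.0039, -0.0165], [-0.0, -0.0058, -0.0248], [-0.0, -0.0077, -0.0329], [-0.0, -0.0095, -0.0411]]
R [[-0.013, -0.0, 0.0], [-0.025, -0.0, 0.0], [-0.038, -0.0, 0.0], [-0.051, 0.0, 0.0], [-0.063, -0.0, 0.0]]
P [[-0.0, -0.0013, -0.0082], [-0.0, -0.0023, -0.0148], [-0.0, -0.0031, -0.0197], [-0.0, -0.0036, -0.023], [-0.0, -0.0038, -0.0246]]
R [[-0.013, -0.0, 0.0], [-0.023, 0.0, 0.0], [-0.03, -0.0, 0.0], [-0.036, 0.0, 0.0], [-0.038, 0.0, 0.0]]
end [0.46205248 0.07453586 0.28157342]
P [[-0.0004, 0.0018, 0.0006], [-0.0013, 0.0053, 0.0018], [-0.0026, 0.0106, 0.0037], [-0.0044, 0.0176, 0.0062], [-0.0066, 0.0264, 0.0092]]
R [[0.0, 0.0, 0.0], [0.0, 0.0, 0.0], [0.0, 0.0, 0.0], [0.0, 0.0, 0.0], [0.0, 0.0, 0.0]]
P [[-0.0022, 0.0088, 0.0031], [-0.0044, 0.0176, 0.0062], [-0.0066,
[... 264 characters left out ...]
086], [-0.0066, 0.0264, 0.0092]]
R [[0.0, 0.0, 0.0], [0.0, 0.0, 0.0], [0.0, 0.0, 0.0], [0.0, 0.0, 0.0], [0.0, 0.0, 0.0]]
end [ 0.45922575 -0.02884899  0.26157342]
P [[-0.0, 0.002, -0.0011], [-0.0001, 0.006, -0.0033], [-0.0001, 0.0121, -0.0064], [-0.0002, 0.0206, -0.0103], [-0.0003, 0.0315, -0.0146]]
R [[0.01, -0.0, -0.0], [0.031, -0.0, -0.0], [0.063, -0.0, -0.0], [0.105, -0.0, -0.0], [0.157, -0.0, -0.0]]
P [[-0.0001, 0.0106, -0.0055], [-0.0002, 0.0194, -0.0095], [-0.0003, 0.0262, -0.0122], [-0.0003, 0.0308, -0.0139], [-0.0003, 0.0331, -0.0148]]
R [[0.052, -0.0, -0.0], [0.094, -0.0, -0.0], [0.126, -0.0, -0.0], [0.147, -0.0, -0.0], [0.157, -0.0, -0.0]]
end [ 0.47153412 -0.09015476  0.29466783]
```

>>> servo_tool --delta_pos '[[0, -0.0005, -0.002], [0, -0.0014, -0.005], [0, -0.003, -0.01], [0, -0.0047, -0.0165], [0, -0.007, -0.025]]' --rotation '[[-0.003, 0, 0], [-0.008, 0, 0], [-0.015, 0, 0], [-0.025, 0, 0], [-0.038, 0, 0]]'

```text
clock: 13.7
position: [0.4651, 0.0578, 0.2168]
ee_rot: [3.103, 0.003, 0.208]
contact_force: [-0.4, 0.4, -2.2]
finger_gap: 0.0089
finger_force: 58.5
```

>>> servo_tool --delta_pos '[[0, -0.002, -0.0083], [0, -0.004, -0.0165], [0, -0.006, -0.025], [0, -0.0077, -0.033], [0, -0.0095, -0.041]]' --rotation '[[-0.013, 0, 0], [-0.025, 0, 0], [-0.038, 0, 0], [-0.051, 0, 0], [-0.063, 0, 0]]'

```text
clock: 14.12
position: [0.4632, 0.0687, 0.258]
ee_rot: [3.04, 0.002, 0.208]
contact_force: [0.1, -0.1, -1.9]
finger_gap: 0.0088
finger_force: 58.4
```

>>> servo_tool --delta_pos '[[0, -0.0013, -0.008], [0, -0.0023, -0.015], [0, -0.003, -0.02], [0, -0.0036, -0.023], [0, -0.004, -0.0245]]' --rotation '[[-0.013, 0, 0], [-0.023, 0, 0], [-0.03, 0, 0], [-0.036, 0, 0], [-0.038, 0, 0]]'

```text
clock: 14.53
position: [0.462, 0.0749, 0.2814]
ee_rot: [3.003, 0.002, 0.208]
contact_force: [-0.8, -0.1, -2.9]
finger_gap: 0.0089
finger_force: 58.5
```

```bash
python3 - <<'E'
from h import *
s=readout.read_state(); print(s['clock'],s['position'],s['ee_rot'],s['finger_gap'],s['contact_force'],s['moment'],s['joints'])
c=vision.get_calibration('wrist'); p,d=vision.grab_frame('wrist')
np.savez('w6.npz',p=p,d=d,c=np.array(c,dtype=object)); cv2.imwrite('pics/j.png',p[:,:,::-1])
E
```

```text
14.5333 [0.46195687 0.07487229 0.28138658] [3.00251226e+00 1.85692188e-03 2.08225421e-01] 0.00889866808559966 [-0.8237571  -0.09967748 -2.89102819] [ 0.48433075  0.11363535 -0.01316977] [ 0.04881267  0.29582127 -0.50669092  0.74789944 -0.13760041  2.98064583]
```

View pics/j.png

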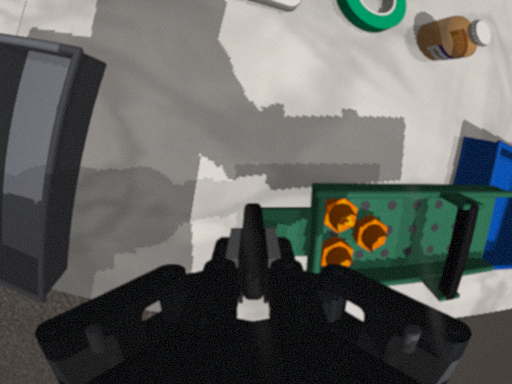

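The tray is held by the rear tab and tilted back. The stoppers rest near the rear wall at (341,215), (371,234) and (337,255). I'll carry it over the bin.

>>> servo_tool --delta_pos '[[-0.0004, 0.002, 0.0006], [-0.0013, 0.0053, 0.002], [-0.0026, 0.0106, 0.0037], [-0.0044, 0.0176, 0.006], [-0.0066, 0.0264, 0.009]]' --rotation '[[0, 0, 0], [0, 0, 0], [0, 0, 0], [0, 0, 0], [0, 0, 0]]'

```text
clock: 15.0
position: [0.461, 0.0458, 0.2754]
ee_rot: [3.003, 0.003, 0.208]
contact_force: [0.1, 0.2, -3.3]
finger_gap: 0.009
finger_force: 58.4
```

>>> servo_tool --delta_pos '[[-0.0022, 0.009, 0.003], [-0.0044, 0.0176, 0.006], [-0.0066, 0.0264, 0.009], [-0.009, 0.035, 0.0123], [-0.011, 0.044, 0.0155]]' --rotation '[[0, 0, 0], [0, 0, 0], [0, 0, 0], [0, 0, 0], [0, 0, 0]]'

```text
clock: 15.42
position: [0.4596, -0.0015, 0.2663]
ee_rot: [3.003, 0.002, 0.208]
contact_force: [-0.8, 0.8, -2.8]
finger_gap: 0.0089
finger_force: 58.4
```

>>> servo_tool --delta_pos '[[-0.002, 0.009, 0.003], [-0.004, 0.016, 0.0055], [-0.005, 0.021, 0.0075], [-0.006, 0.0245, 0.0086], [-0.0066, 0.0264, 0.009]]' --rotation '[[0, 0, 0], [0, 0, 0], [0, 0, 0], [0, 0, 0], [0, 0, 0]]'

```text
clock: 15.83
position: [0.4589, -0.0291, 0.2611]
ee_rot: [3.003, 0.002, 0.208]
contact_force: [-0.2, 0.7, -1.9]
finger_gap: 0.0091
finger_force: 58.5
```

```bash
python3 - <<'E'
from h import *
s=readout.read_state(); print(s['clock'],s['position'],s['ee_rot'],s['joints'])
for n in('scene','wrist'):
    c=vision.get_calibration(n); p,d=vision.grab_frame(n); np.savez(n+'7.npz',p=p,d=d,c=np.array(c,dtype=object)); cv2.imwrite('pics/k_%s.png'%n,p[:,:,::-1])
# tray corners: green spout edge via wrist depth
h=cv2.cvtColor(p,cv2.COLOR_RGB2HSV); g=(h[...,0]>60)&(h[...,0]<95)&(h[...,1]>80); P=cloud('wrist',c,d); q=P[g&(d>0)&(P[...,2]>.05)]
a=np.load('anchor.npz'); psi=float(a['psi']); u=np.array([np.cos(psi),np.sin(psi)]); s_=q[:,:2]@u
e=np.percentile(s_,99.5); k=s_>e-.006; print('front edge',q[k].mean(0),len(q), 'S cmd proj',np.array([.5,-.222])@u,e)
E
```

```text
15.8333 [ 0.45891706 -0.02909903  0.26109128] [3.00308146e+00 2.40651351e-03 2.07678737e-01] [-0.17996305  0.29605206 -0.57375183  0.6505675  -0.12908358  2.75052421]
front edge [ 0.49510111 -0.21912781  0.1026573 ] 17564 S cmd proj 0.32048703599917794 0.31918682455652064
```

View pics/k_scene.png

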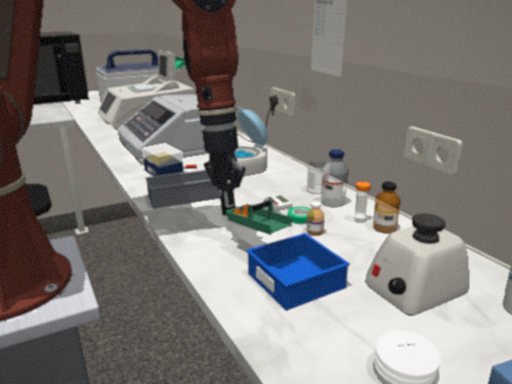

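The scene view shows the tray held with its spout near (288,229) and the bin's near-tray edge running from (249,268) to (300,237). I'll check this against the projection before tipping.

```bash
python3 - <<'E'
from h import *
z=np.load('scene7.npz',allow_pickle=True); c=z['c'].item(); M=Rm(c['rotation']); f=192/np.tan(np.radians(c['fovy'])/2)
def pr(X): q=M.T@(np.array(X)-c['xyz']); return np.round([c['cx']-f*q[0]/q[2], c['cy']+f*q[1]/q[2]])
print('S',pr([.5,-.222,.1]),'bin corners',[pr([.508+a,-.2635+b,.055]) for a,b in((-.07,.07),(.07,.07),(.07,-.07),(-.07,-.07))])
print('S left/right',pr([.528,-.216,.1]),pr([.472,-.228,.1]))
z=np.load('wrist7.npz',allow_pickle=True); p,d,c=z['p'],z['d'],z['c'].item(); h=cv2.cvtColor(p,cv2.COLOR_RGB2HSV); P=cloud('wrist',c,d)
b=(h[...,0]>105)&(h[...,0]<130)&(h[...,1]>120)&(P[...,2]>.045)&(P[...,2]<.07)&(d>0); q=P[b]; print(len(q),q.min(0),q.max(0))
t,dt=vision.grab_frame('top'); cv2.imwrite('pics/l.png',cv2.resize(t[140:290,180:400,::-1],None,fx=3,fy=3))
E
```

```text
S [281. 229.] bin corners [array([247., 250.]), array([306., 234.]), array([348., 265.]), array([284., 285.])]
S left/right [292. 224.] [271. 233.]
2267 [ 0.43894024 -0.33589938  0.04500659] [ 0.57880797 -0.18937415  0.06086954]
```

View pics/l.png

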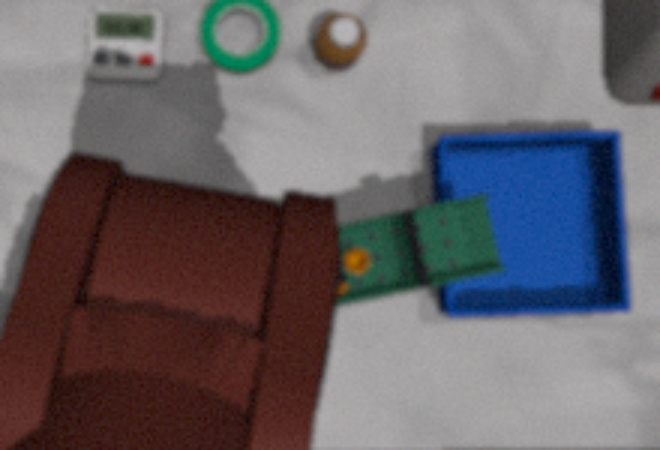

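The top view shows the spout well inside the bin outline: spout at crop (495,235), bin at cols 435–628. I'll tip now.

```bash
python3 - <<'E'
from h import *
r=np.radians
rows([.5,-.222,.10],r(-8),[.503,-.23,.075],r(46),trap(4))
E
```

```text
P [[0.0, 0.0023, -0.0017], [0.0, 0.0069, -0.005], [0.0001, 0.014, -0.0098], [0.0001, 0.0238, -0.0158], [0.0002, 0.0366, -0.0226]]
R [[0.012, 0.0, -0.0], [0.035, 0.0, -0.0], [0.071, 0.0, -0.0], [0.118, -0.0, -0.0], [0.177, -0.0, -0.0]]
P [[0.0001, 0.0119, -0.0083], [0.0001, 0.0244, -0.0159], [0.0002, 0.0374, -0.0229], [0.0003, 0.0509, -0.029], [0.0004, 0.0648, -0.0344]]
R [[0.059, -0.0, -0.0], [0.118, -0.0, -0.0], [0.177, -0.0, -0.0], [0.236, -0.0, -0.0], [0.295, -0.0, -0.0]]
P [[0.0001, 0.0123, -0.0086], [0.0001, 0.0253, -0.0164], [0.0002, 0.0387, -0.0236], [0.0003, 0.0526, -0.03], [0.0004, 0.0669, -0.0356]]
R [[0.059, 0.0, -0.0], [0.118, 0.0, -0.0], [0.177, 0.0, -0.0], [0.236, 0.0, -0.0], [0.295, 0.0, -0.0]]
P [[0.0001, 0.0127, -0.0089], [0.0001, 0.0232, -0.0155], [0.0002, 0.0314, -0.0202], [0.0002, 0.0369, -0.0232], [0.0002, 0.0397, -0.0246]]
R [[0.059, 0.0, -0.0], [0.106, 0.0, -0.0], [0.141, 0.0, -0.0], [0.165, 0.0, -0.0], [0.177, 0.0, -0.0]]
end [ 0.50603259 -0.24436563  0.32967676]
```

>>> servo_tool --delta_pos '[[0, 0.0023, -0.0017], [0, 0.007, -0.005], [0, 0.014, -0.01], [0, 0.024, -0.016], [0, 0.0366, -0.0226]]' --rotation '[[0.012, 0, 0], [0.035, 0, 0], [0.071, 0, 0], [0.118, 0, 0], [0.177, 0, 0]]'

```text
clock: 16.4
position: [0.4658, -0.0609, 0.2894]
ee_rot: [-3.1, 0.002, 0.209]
contact_force: [0.9, -0.1, -3.4]
finger_gap: 0.0087
finger_force: 58.6
```

>>> servo_tool --delta_pos '[[0, 0.012, -0.0083], [0, 0.0244, -0.016], [0, 0.0374, -0.023], [0, 0.051, -0.029], [0, 0.065, -0.0344]]' --rotation '[[0.059, 0, 0], [0.118, 0, 0], [0.177, 0, 0], [0.236, 0, 0], [0.295, 0, 0]]'

```text
clock: 16.82
position: [0.48, -0.1268, 0.3217]
ee_rot: [-2.805, 0.0, 0.208]
contact_force: [-0.6, -0.3, -3.3]
finger_gap: 0.0092
finger_force: 58.6
```

>>> servo_tool --delta_pos '[[0, 0.0123, -0.0086], [0, 0.0253, -0.0164], [0, 0.0387, -0.0236], [0, 0.0526, -0.03], [0, 0.067, -0.0356]]' --rotation '[[0.059, 0, 0], [0.118, 0, 0], [0.177, 0, 0], [0.236, 0, 0], [0.295, 0, 0]]'

```text
clock: 17.23
position: [0.4955, -0.2005, 0.3331]
ee_rot: [-2.511, 0.0, 0.208]
contact_force: [0.2, -0.2, -1.6]
finger_gap: 0.0091
finger_force: 59.0
```

>>> servo_tool --delta_pos '[[0, 0.0127, -0.009], [0, 0.0232, -0.0155], [0, 0.0314, -0.02], [0, 0.037, -0.023], [0, 0.0397, -0.0246]]' --rotation '[[0.059, 0, 0], [0.106, 0, 0], [0.141, 0, 0], [0.165, 0, 0], [0.177, 0, 0]]'

```text
clock: 17.65
position: [0.5049, -0.2463, 0.3285]
ee_rot: [-2.335, 0.001, 0.207]
contact_force: [-0.1, 0.3, -2.7]
finger_gap: 0.0088
finger_force: 59.0
```

>>> servo_tool --delta_pos '[[0, 0, 0], [0, 0, 0], [0, 0, 0], [0, 0, 0], [0, 0, 0]]' --rotation '[[0, 0, 0], [0, 0, 0], [0, 0, 0], [0, 0, 0], [0, 0, 0]]'

```text
clock: 18.07
position: [0.5048, -0.2443, 0.3293]
ee_rot: [-2.337, 0.002, 0.209]
contact_force: [-0.4, 0.9, -1.9]
finger_gap: 0.0085
finger_force: 59.0
```

```bash
python3 - <<'E'
from h import *
s=readout.read_state(); print(s['clock'],s['position'],s['ee_rot'],s['contact_force'],s['finger_gap'],s['joints'])
I=[]
for n in('scene','wrist','top'):
    c=vision.get_calibration(n); p,d=vision.grab_frame(n); I.append(p)
    h=cv2.cvtColor(p,cv2.COLOR_RGB2HSV); o=(h[...,0]<20)&(h[...,1]>170)&(h[...,2]>90);P=cloud(n,c,d)
    k,l,st,ce=cv2.connectedComponentsWithStats(o.astype(np.uint8)); print(n,[(int(st[i][4]),np.round(ce[i]),np.round(np.median(P[l==i],0),3)) for i in range(1,k) if st[i][4]>15])
v=np.hstack([cv2.resize(I[0][190:340,200:400],(400,300)),cv2.resize(I[1],(400,300))]); cv2.imwrite('pics/m.png',v[:,:,::-1])
E
```

```text
18.0667 [ 0.50478244 -0.2442958   0.32929011] [-2.33691014e+00  1.78492758e-03  2.08661637e-01] [-0.44327853  0.86670527 -1.85669912] 0.008455445249963046 [-0.7017989   0.74089522  0.19736108  1.71524255  0.45674844  2.06574752]
scene [(101, array([363., 186.]), array([ 0.789, -0.125,  0.101])), (219, array([389., 198.]), array([ 0.808, -0.194,  0.089])), (44, array([375., 270.]), array([ 0.612, -0.371,  0.054]))]
wrist [(136, array([416.,   6.]), array([ 0.649, -0.126,  0.06 ])), (28, array([291.,  11.]), array([0.647, 0.043, 0.021])), (46, array([150.,  60.]), array([0.565, 0.459, 0.011]))]
top [(141, array([296.,  91.]), array([ 0.791, -0.117,  0.1  ])), (40, array([ 62., 194.]), array([0.561, 0.463, 0.014]))]
```

View pics/m.png

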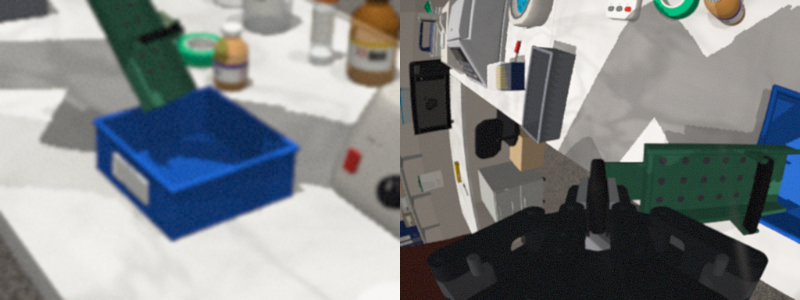

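The left half shows the tray tipped over the bin; the right half shows it empty, with no stopper visible outside. That picture brings me to 12 views, over the limit of 10, so I use numbers only from here. I'll bring the tray back level.

```bash
python3 - <<'E'
from h import *
r=np.radians; S0=np.load('anchor.npz')['S0']
rows([.503,-.23,.075],r(46),[.502,-.20,.12],0,trap(3))
rows([.502,-.20,.12],0,[S0[0],S0[1],.05],0,trap(2))
rows([S0[0],S0[1],.05],0,[S0[0],S0[1],.0065],0,trap(2))
E
```

```text
P [[0.0001, -0.0037, 0.0024], [0.0003, -0.0109, 0.0072], [0.0006, -0.0215, 0.0148], [0.001, -0.0351, 0.0253], [0.0015, -0.051, 0.0393]]
R [[-0.015, -0.0, 0.0], [-0.044, -0.0, 0.0], [-0.088, -0.0, 0.0], [-0.146, -0.0, 0.0], [-0.219, -0.0, 0.0]]
P [[0.0005, -0.0177, 0.0112], [0.001, -0.0344, 0.0233], [0.0015, -0.0501, 0.0362], [0.002, -0.0646, 0.05], [0.0024, -0.078, 0.0644]]
R [[-0.073, 0.0, 0.0], [-0.146, 0.0, 0.0], [-0.219, 0.0, 0.0], [-0.292, -0.0, 0.0], [-0.365, -0.0, 0.0]]
P [[0.0005, -0.0167, 0.0097], [0.0009, -0.0294, 0.0181], [0.0012, -0.0385, 0.0248], [0.0014, -0.0443, 0.0295], [0.0015, -0.0471, 0.0318]]
R [[-0.073, 0.0, 0.0], [-0.131, 0.0, 0.0], [-0.175, 0.0, 0.0], [-0.204, 0.0, 0.0], [-0.219, 0.0, 0.0]]
end [ 0.46626714 -0.0307305   0.30747486]
P [[0.0006, -0.0026, 0.0023], [0.0018, -0.0079, 0.007], [0.0035, -0.0159, 0.014], [0.0059, -0.0265, 0.0233], [0.0089, -0.0397, 0.035]]
R [[0.0, 0.0, 0.0], [0.0, 0.0, 0.0], [0.0, 0.0, 0.0], [0.0, 0.0, 0.0], [0.0, 0.0, 0.0]]
P [[0.003, -0.0132, 0.0117], [0.0053, -0.0238, 0.021], [0.0071, -0.0318, 0.028], [0.0083, -0.0371, 0.0326], [0.0089, -0.0397, 0.035]]
R [[0.0, 0.0, 0.0], [0.0, 0.0, 0.0], [0.0, 0.0, 0.0], [0.0, 0.0, 0.0], [0.0, 0.0, 0.0]]
end [0.46709388 0.05065434 0.23747486]
P [[0.0, -0.0, 0.0014], [0.0, -0.0, 0.0043], [0.0, -0.0, 0.0087], [0.0, -0.0, 0.0145], [0.0, -0.0, 0.0217]]
R [[0.0, 0.0, 0.0], [0.0, 0.0, 0.0], [0.0, 0.0, 0.0], [0.0, 0.0, 0.0], [0.0, 0.0, 0.0]]
P [[0.0, -0.0, 0.0072], [0.0, -0.0, 0.013], [0.0, -0.0, 0.0174], [0.0, -0.0, 0.0203], [0.0, -0.0, 0.0217]]
R [[0.0, 0.0, 0.0], [0.0, 0.0, 0.0], [0.0, 0.0, 0.0], [0.0, 0.0, 0.0], [0.0, 0.0, 0.0]]
end [0.46709388 0.05065434 0.19397486]
```

>>> servo_tool --delta_pos '[[0, -0.0037, 0.0024], [0, -0.011, 0.007], [0.0006, -0.0215, 0.015], [0.001, -0.035, 0.025], [0.0015, -0.051, 0.039]]' --rotation '[[-0.015, 0, 0], [-0.044, 0, 0], [-0.088, 0, 0], [-0.146, 0, 0], [-0.219, 0, 0]]'

```text
clock: 18.63
position: [0.493, -0.1823, 0.3383]
ee_rot: [-2.558, 0.002, 0.207]
contact_force: [-0.0, 0.2, -1.7]
finger_gap: 0.0088
finger_force: 58.9
```

>>> servo_tool --delta_pos '[[0.0005, -0.0177, 0.011], [0.001, -0.0344, 0.023], [0.0015, -0.05, 0.036], [0.002, -0.0646, 0.05], [0.0024, -0.078, 0.0644]]' --rotation '[[-0.073, 0, 0], [-0.146, 0, 0], [-0.219, 0, 0], [-0.292, 0, 0], [-0.365, 0, 0]]'

```text
clock: 19.05
position: [0.474, -0.0821, 0.3286]
ee_rot: [-2.924, 0.0, 0.208]
contact_force: [0.4, -0.1, -2.8]
finger_gap: 0.0087
finger_force: 58.9
```

>>> servo_tool --delta_pos '[[0.0005, -0.0167, 0.01], [0.001, -0.0294, 0.018], [0.0012, -0.0385, 0.025], [0.0014, -0.0443, 0.0295], [0.0015, -0.047, 0.032]]' --rotation '[[-0.073, 0, 0], [-0.131, 0, 0], [-0.175, 0, 0], [-0.204, 0, 0], [-0.219, 0, 0]]'

```text
clock: 19.47
position: [0.4642, -0.0299, 0.3072]
ee_rot: [-3.14, 0.002, 0.209]
contact_force: [-1.0, -0.0, -2.9]
finger_gap: 0.0091
finger_force: 59.0
```

>>> servo_tool --delta_pos '[[0.0006, -0.0026, 0.0023], [0.002, -0.008, 0.007], [0.0035, -0.016, 0.014], [0.006, -0.0265, 0.023], [0.009, -0.04, 0.035]]' --rotation '[[0, 0, 0], [0, 0, 0], [0, 0, 0], [0, 0, 0], [0, 0, 0]]'

```text
clock: 19.88
position: [0.4659, 0.01, 0.2716]
ee_rot: [-3.139, 0.002, 0.207]
contact_force: [-0.4, -0.0, -2.7]
finger_gap: 0.009
finger_force: 58.9
```

>>> servo_tool --delta_pos '[[0.003, -0.013, 0.0117], [0.005, -0.024, 0.021], [0.007, -0.032, 0.028], [0.008, -0.037, 0.0326], [0.009, -0.0397, 0.035]]' --rotation '[[0, 0, 0], [0, 0, 0], [0, 0, 0], [0, 0, 0], [0, 0, 0]]'

```text
clock: 20.3
position: [0.4659, 0.0512, 0.2365]
ee_rot: [-3.139, 0.003, 0.209]
contact_force: [-0.1, -0.7, -1.1]
finger_gap: 0.0087
finger_force: 59.0
```

```bash
python3 - <<'E'
from h import *
s=readout.read_state(); print(s['clock'],s['position'],s['ee_rot'],s['contact_force'],s['finger_gap'])
c=vision.get_calibration('top'); p,d=vision.grab_frame('top'); P=cloud('top',c,d); h=cv2.cvtColor(p,cv2.COLOR_RGB2HSV)
o=(h[...,0]<25)&(h[...,1]>120); k,l,st,ce=cv2.connectedComponentsWithStats(o.astype(np.uint8)); print([(int(st[i][4]),np.round(ce[i]),np.round(np.median(P[l==i],0),3)) for i in range(1,k) if st[i][4]>10])
b=(h[...,0]>105)&(h[...,0]<130)&(h[...,1]>120)&(P[...,2]>.045); b[:170]=0;b[260:]=0;b[:,:300]=0;b[:,400:]=0
v,u=np.nonzero(b); print('bin',cv2.minAreaRect((onplane('top',c,u,v,.055)[:,:2]*1000).astype(np.float32)))
# tray floor tilt from wrist depth
c=vision.get_calibration('wrist'); p,d=vision.grab_frame('wrist'); P=cloud('wrist',c,d); h=cv2.cvtColor(p,cv2.COLOR_RGB2HSV)
g=(h[...,0]>60)&(h[...,0]<95)&(h[...,1]>80)&(d>0); a=np.load('anchor.npz'); L=Rt(float(a['psi']),0).inv().apply(P[g]-[a['S0'][0],a['S0'][1],0])
m=(abs(L[:,1])<.015)&(L[:,0]>-.13)&(L[:,0]<-.022)&(L[:,2]<.09); print(m.sum(),np.polyfit(L[m,0],L[m,2],1), L[m,2].min(),L[m,2].max())
E
```

```text
20.3 [0.46590449 0.05118328 0.23653838] [-3.13885929  0.00327871  0.2088623 ] [-0.06813661 -0.70545342 -1.14497966] 0.008682828778541868
[(322, array([319.,  89.]), array([ 0.802, -0.17 ,  0.085])), (169, array([296.,  91.]), array([ 0.791, -0.117,  0.099])), (82, array([291., 156.]), array([ 0.646, -0.106,  0.054])), (16, array([400., 170.]), array([ 0.612, -0.369,  0.055])), (20154, array([170., 293.]), array([0.404, 0.047, 0.623])), (61, array([ 61., 194.]), array([0.561, 0.464, 0.013])), (47, array([369., 198.]), array([ 0.549, -0.301,  0.018])), (52, array([374., 207.]), array([ 0.525, -0.313,  0.018])), (58, array([375., 221.]), array([ 0.492, -0.315,  0.018])), (162, array([250., 380.]), array([ 0.113, -0.008,  0.013]))]
bin ((508.1119079589844, -262.551025390625), (143.49569702148438, 144.8599853515625), 1.5918707847595215)
5164 [0.01669685 0.05074147] 0.04653061203692682 0.0899434040561668
```

All three stoppers are in the bin (z≈0.018) and the bin has not moved. I'll set the tray down.

>>> servo_tool --delta_pos '[[0, 0, 0.0015], [0, 0, 0.004], [0, 0, 0.009], [0, 0, 0.0145], [0, 0, 0.0215]]' --rotation '[[0, 0, 0], [0, 0, 0], [0, 0, 0], [0, 0, 0], [0, 0, 0]]'

```text
clock: 20.82
position: [0.4662, 0.0502, 0.2155]
ee_rot: [-3.139, 0.002, 0.208]
contact_force: [-0.2, -1.0, -1.8]
finger_gap: 0.0088
finger_force: 59.0
```

>>> servo_tool --delta_pos '[[0, 0, 0.007], [0, 0, 0.013], [0, 0, 0.0175], [0, 0, 0.02], [0, 0, 0.0215]]' --rotation '[[0, 0, 0], [0, 0, 0], [0, 0, 0], [0, 0, 0], [0, 0, 0]]'

```text
clock: 21.23
position: [0.4659, 0.0505, 0.1938]
ee_rot: [-3.139, 0.003, 0.208]
contact_force: [-0.4, 0.2, -2.5]
finger_gap: 0.0092
finger_force: 58.8
```

>>> servo_tool --delta_pos '[[0, 0, 0.0008], [0, 0, 0.0015], [0, 0, 0.0015]]' --rotation '[[0, 0, 0], [0, 0, 0], [0, 0, 0]]'

```text
clock: 21.48
position: [0.4661, 0.0505, 0.1929]
ee_rot: [-3.139, 0.002, 0.208]
contact_force: [0.1, 1.0, -2.1]
finger_gap: 0.0088
finger_force: 58.9
```

>>> servo_tool --delta_pos '[[0, 0, 0.001], [0, 0, 0.0015], [0, 0, 0.0015]]' --rotation '[[0, 0, 0], [0, 0, 0], [0, 0, 0]]'

```text
clock: 21.73
position: [0.4662, 0.0506, 0.192]
ee_rot: [-3.14, 0.001, 0.208]
contact_force: [-2.3, 0.7, 7.5]
finger_gap: 0.0092
finger_force: 60.3
```

>>> servo_tool --delta_pos '[[0, 0, 0], [0, 0, 0], [0, 0, 0], [0, 0, 0]]' --rotation '[[0, 0, 0], [0, 0, 0], [0, 0, 0], [0, 0, 0]]' --gripper 0.27

```text
clock: 22.07
position: [0.4661, 0.0505, 0.1914]
ee_rot: [-3.139, 0.002, 0.208]
contact_force: [-0.7, -0.2, 0.1]
finger_gap: 0.0229
finger_force: 0.0
```

>>> servo_tool --delta_pos '[[0, 0, -0.01], [0, 0, -0.03], [0, 0, -0.06], [0, 0, -0.09], [0, 0, -0.12]]' --rotation '[[0, 0, 0], [0, 0, 0], [0, 0, 0], [0, 0, 0], [0, 0, 0]]'

```text
clock: 22.48
position: [0.466, 0.0503, 0.3126]
ee_rot: [-3.139, 0.003, 0.208]
contact_force: [0.9, -0.7, -0.3]
finger_gap: 0.0231
finger_force: 0.0
```

>>> servo_tool --delta_pos '[[0, 0, 0], [0, 0, 0], [0, 0, 0]]' --rotation '[[0, 0, 0], [0, 0, 0], [0, 0, 0]]'

```text
clock: 22.73
position: [0.4661, 0.0503, 0.311]
ee_rot: [-3.139, 0.003, 0.208]
contact_force: [0.8, -1.2, -0.5]
finger_gap: 0.0231
finger_force: 0.0
```

```bash
python3 - <<'E'
from h import *
c=vision.get_calibration('wrist'); p,d=vision.grab_frame('wrist'); P=cloud('wrist',c,d); h=cv2.cvtColor(p,cv2.COLOR_RGB2HSV)
g=(h[...,0]>60)&(h[...,0]<95)&(h[...,1]>80)&(d>0); a=np.load('anchor.npz'); L=Rt(float(a['psi']),0).inv().apply(P[g]-[a['S0'][0],a['S0'][1],0])
m=(abs(L[:,1])<.015)&(L[:,0]>-.13)&(L[:,0]<-.022)&(L[:,2]<.015); print(m.sum(),np.polyfit(L[m,0],L[m,2],1)); print(np.percentile(L[(L[:,0]<.03)&(L[:,0]>-.2),0],[1,99]))
E
```

```text
2380 [0.00111642 0.00462663]
[-0.19495635 -0.00453208]
```

The tray stands level on the bench (slope 0.001), let go and empty.

```bash
python3 -c "
from bench import order
print(order.hand_in())"
```

```text
the job is handed in; nothing more can be done
None
```

The job is handed in: all three stoppers are in the blue bin, the empty tray stands level on the bench and the bin has not moved, though I viewed 12 pictures where 10 were allowed and early on turned joint 6 the wrong way onto its range limit (3.14 rad) before backing off.

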